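Load the van tray and clip in its retaining bar

ROBOT

A 6-joint arm with a two-finger parallel gripper is mounted at the origin on the work surface. World frame = base frame: x ahead of the robot, y to its left, z up, the work surface at z = 0. Lengths are in mm, angles in rad, forces in N, time in s.
With the tool pointing down it reaches from about 300 to 775 mm from the base axis. Payload 14.6 kg.
Tool frame: the origin (TCP) lies on the centre line of the jaws, within the pads' length; the fingertips stand 19 mm ahead of it and the grasp point (between the pads) is the TCP (bot.tip_reach is the distance from the TCP to the fingertips, in mm); z points along the fingers, y is the line along which they close (so a half turn about z gives the same grasp; the last joint's range is limited). The gripper opens to 85 mm and grips with 20 to 120 N. Pads are 22 mm wide; open, the fingers measure 114 mm over their backs; the gripper's body (76 mm by 85 mm) begins 54 mm behind the grasp point. The pads swing forward as they close: fully open they stand 13 mm farther back than shut.
Start: joints at [1.075, 0.3, 1.521, -0, 1.321, -0.067], TCP at [228.675, 500.197, 250.281] pointing down, gripper open.
Joint ranges: [-3.03, 3.03], [-0.79, 2.21], [0.23, 2.52], [-1.04, 4.18], [0, 3.07], [-2.55, 2.55]. Speed limits (rad/s): [2.22, 2.22, 2.57, 3.14, 3.14, 3.14].

INTERFACE

Orientations are given as a unit quaternion [w, x, y, z].
In Python, from rig import bot gives the robot as it stands. Calls block until the motion is done:
- bot.move_to(position, orientation): joint-space move of the TCP to a pose.
- bot.servo_line(position, attitude=None, speed=150, until_force=None): straight line of the TCP; attitude=None keeps the orientation; speed is the mean speed in mm/s. With until_force (N) it stops when the force on the tool has changed by that much, and returns True; else False.
- bot.move_joints(angles): joint-space move.
- bot.move_gripper(opening, grip_force=None): finger opening in mm; grip_force is the grip in N (None keeps the last); returns when the fingers have stopped.
- bot.dwell(seconds).
- bot.ik(position, orientation): joint angles nearest the present ones, or None.
- bot.read_state(): the state.
- bot.read_camera(name): name is "side" or "top"; returns a dict with "image" (480x640x3 uint8, blue, green, red), "depth" (480x640 float32, mm along the optical axis (not along the pixel's ray), 0 where there is no reading), "fovy" (degrees; the focal length in pixels is half the picture's height over the tangent of half this angle, whatever the lens; pixels are square), "cx", "cy" (the principal point, pixels), "k1" (the pictures are not rectified: a ray, as slopes to the right and down, at radius r is drawn at 1 + k1 r^2 times it, then the intrinsics apply), "eye" and "attitude" of the camera in the world. Camera axes: x right, y down, z forward; pixel columns grow to the right and rows downward; lengths in mm; the calibration is good to about 2 mm. A picture is of the moment at which its call begins.
A pose or a line that the arm cannot do raises bot.MotionError and nothing moves.
- bot.finish_job(): hands the job in; it is judged then, once.
The state is a dict: "clock": time; "joint_positions": joint angles; "qvel": joint speeds; "effort": joint torques, N m; "ee_pos": TCP position; "tool_rot": TCP orientation; "ft_force": force on the tool from outside, world axes, zero at the start; "moment": the same for the moment, N m; "grip_width": finger opening in mm; "grip_force": force on a finger pad.
Only numpy, scipy, OpenCV 4.12 (cv2) and the standard library are available. Lean on these libraries where they do the work, as an engineer would, in place of code of your own. Each camera call takes 0.05 s, during which the arm holds its last target. There are 200 camera calls.

TASK

Load the plywood van tray for the road: tip each carton that stands in front of it forwards over the front edge of the tray's floor, which stops its base, so that it lies on its side in the tray, and push it square and fully home against the tray's back board. Then lay the retaining bar across the front of the tray and press it down into the two spring clips until it snaps fully home in both. Leave the lock case and the padlock where they are.

Things in the scene. Friction and masses are not known exactly. Their poses are not given: they have to be found in the camera images.
- tray: plywood van tray, fixed, open at the front. Origin: on the counter under the middle of its floor's front edge; x goes into the tray, y along the front edge, z up. Floor board 18 mm thick, x = 0 to 215 mm; its front edge is an 18 mm step that stops a carton's base. Inside width 336 mm (y = -168 to 168); side boards 12 mm thick, from x = 0 to the back, tops 52 mm above the counter
- tray_back (a point): middle of the back board's front face, at x = 215, y = 0, z = 63 mm in the tray's frame; the board's top is 90 mm above the counter. A carton lying home has its long axis along the tray's x, one end touching this face, its underside faces the front, and its origin is at x = 65, z = 63 mm
- clip_left (a point): seat of the steel spring clip on the front end of the +y side board: the bar's axis is here when snapped home; x = 16, y = 174, z = 68 mm in the tray's frame. Opens upwards; its two sprung jaws, 15 mm wide along y, stand in front of and behind the bar, noses 10 mm apart and 8 mm above the seat. A bar just resting on the noses is 16 mm too high; about 8 N down per clip snaps it in
- clip_right (a point): seat of the like clip on the -y side board, at x = 16, y = -174, z = 68 mm in the tray's frame; home cartons leave 41 mm free behind the bar for a finger
- bar: retaining bar: aluminium tube, 16 mm diameter, along its own y, with black square end caps 26 x 26 mm, 10 mm long; 396 mm over all, 160 g. Origin: middle of the tube, on its axis; 13 mm above the counter when lying there. Starts on the counter left or right of the tray, about square to its front edge. Either end may go left; the caps go just outside the clips, 6 mm play each way
- bar_left (a point): the point on the bar's axis that goes in a clip, 174 mm from its middle along its +y
- bar_right (a point): the like point 174 mm from its middle along its -y
- carton1: sealed cardboard carton of a door-knob set, 90 x 90 x 150 mm tall, 0.45 to 0.8 kg, friction about 0.35, too wide for the gripper; tape over both ends, a white label on one side. Starts standing in front of the tray. Two or three of the three are there; an absent one is None. Origin: middle of its underside; z: its long axis, up while it stands; x: towards the tray at the start
- carton2: a carton like carton1, standing beside it; origin and axes alike, None if absent
- carton3: a carton like carton1, standing beside it; origin and axes alike, None if absent
- lockcase: a flat steel mortice lock case with a brass faceplate 225 mm long, about 160 x 110 x 20 mm, lying on the counter on the side of the tray where the bar is not; not to be moved. Origin: under its middle.
- padlock: a brass padlock 50 mm wide, 80 mm tall, standing just beyond the lock case; not to be moved. Origin: under its middle.
There are look-alikes about, which are no part of the job. What is shaped like the carton2 but red or turquoise is not meant.

How it is judged (in metres and radians):
On the way, in this order (a step that is already met when the one before it is completed fails the run):
1. every carton lies on its side in the tray, square and home against the back board (angle between the z axis of each of carton1, carton2, carton3 and the x axis of tray, either way round below 0.12 rad and x of carton1 in the frame of tray between 0.053 and 0.075 m and z of carton1 in the frame of tray between 0.055 and 0.071 m and y of carton1 in the frame of tray between -0.13 and 0.13 m and linear speed of each of carton1, carton2, carton3 below 0.03 m/s and x of carton2 in the frame of tray between 0.053 and 0.075 m and z of carton2 in the frame of tray between 0.055 and 0.071 m and y of carton2 in the frame of tray between -0.13 and 0.13 m and x of carton3 in the frame of tray between 0.053 and 0.075 m and z of carton3 in the frame of tray between 0.055 and 0.071 m and y of carton3 in the frame of tray between -0.13 and 0.13 m), for 0.3 s.
2. the bar is snapped home in both clips (((distance between bar_left and clip_left below 0.012 m and distance between bar_right and clip_right below 0.012 m) or (distance between bar_left and clip_right below 0.012 m and distance between bar_right and clip_left below 0.012 m)) and z of each of bar_left, bar_right in the frame of tray below 0.0725 m and x of bar_left in the frame of tray between 0.011 and 0.021 m and x of bar_right in the frame of tray between 0.011 and 0.021 m), for 0.2 s.
At the end, for the whole second after the job is handed in: Every carton present lies on its side on the tray's floor, its long axis within 0.12 rad of the tray's x and within 12 mm of the back board; both bar sites are within 5 mm of the clip seats in x and height, 12 mm in all; all at rest (all of step 1 and all of step 2 and linear speed of bar below 0.03 m/s); the robot touches nothing.
It fails at once if the lock case is moved by more than 3 cm (distance of lockcase from where it was at the start of the episode above 0.03 m).
It fails at once if the padlock is moved by more than 3 cm (distance of padlock from where it was at the start of the episode above 0.03 m).
Of carton1, carton2, carton3 only 2 to 3 are there at a start; the rules pass over those that are not, and their reading is None.
At some moment in a run one of carton1, carton2, carton3, bar may be knocked a few centimetres aside while the robot is not near it.
Once in a run the grip may slacken for a moment while it holds something.
It also fails if it takes over 210 s, if anything falls off the work surface, if the arm or the gripper's body presses on something with over 40 N, if the wrist force passes 120 N, or if a joint passes its speed limit or range.

## Working session

There is one attempt and no reset: what is moved stays moved. The work goes in short steps, each a Python script; the robot and the scene stay as the last script left them, time stands still between calls to the robot, and variables do not carry over. Pictures are saved under pics/ and viewed, at most 14 in all, crops included, and the job is handed in when it is done.

```bash
ls; mkdir -p pics; cat > h.py <<'E'
import numpy as np, cv2
from scipy.spatial.transform import Rotation as R
from rig import bot
def rot(q): return R.from_quat([q[1],q[2],q[3],q[0]])
def quat(r):
    q=r.as_quat(); return [float(q[3]),float(q[0]),float(q[1]),float(q[2])]
def cloud(c):
    h,w=c["depth"].shape; f=h/2/np.tan(np.radians(c["fovy"])/2)
    K=np.array([[f,0,c["cx"]],[0,f,c["cy"]],[0,0,1.]])
    v,u=np.mgrid[0:h,0:w]
    p=cv2.undistortPoints(np.stack([u,v],-1).reshape(-1,1,2).astype(float),K,np.array([c["k1"],0,0,0.])).reshape(h,w,2)
    d=c["depth"][...,None].astype(float)
    P=np.concatenate([p*d,d],-1)
    W=P.reshape(-1,3)@rot(c["attitude"]).as_matrix().T+np.array(c["eye"])
    W=W.reshape(h,w,3); W[c["depth"]==0]=np.nan
    return W
E
python3 - <<'E'
from h import *
for n in("top","side"):
    c=bot.read_camera(n); cv2.imwrite(f"pics/{n}0.png",c["image"]); np.save(f"{n}0.npy",cloud(c)); print(n,c["eye"],c["attitude"],c["fovy"],c["k1"])
E
```

```text
pics
top [ 374.8668954   -63.64092129 1023.48175075] [-0.05589594  0.71010589 -0.70113173  0.03224232] 54.234849011376866 -0.07375280163786639
side [ 148.96674169 -215.67926865 1316.49483638] [-0.13510756  0.84589483 -0.50888427  0.08511566] 49.220163566110536 -0.10394159048996819
```

View pics/top0.png

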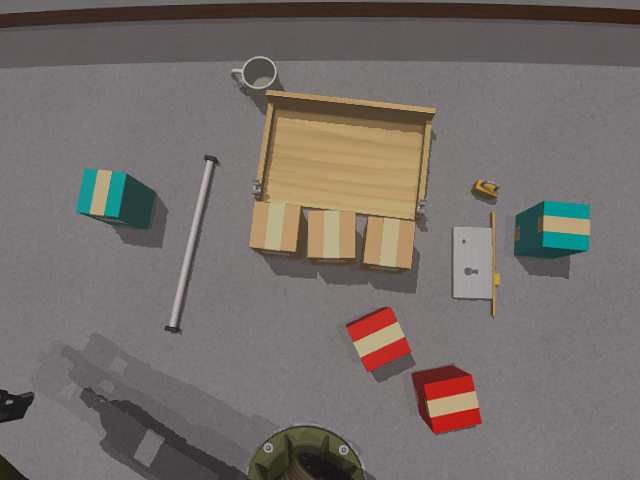

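View pics/side0.png

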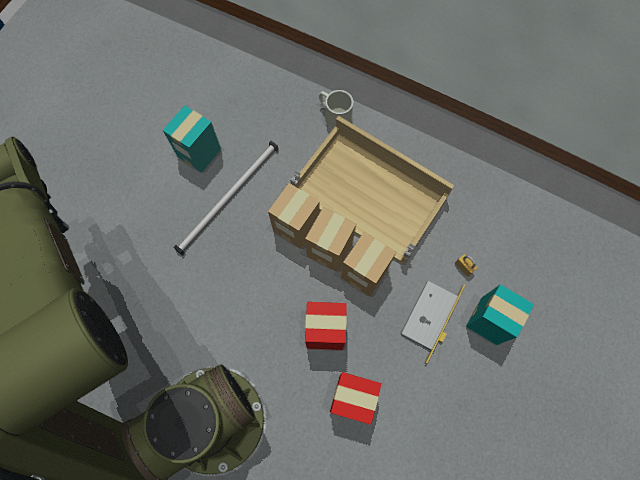

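The candidates in the top picture are:
- Kraft cartons at (276,228), (332,237) and (389,244). These match the description.
- Red look-alikes at (380,340) and (448,400), and turquoise ones at (115,195) and (553,230). All four are excluded by colour.
- The bar at (192,243), with the lock case at (473,263) and the padlock at (487,188) on the other side.

Next I'll measure them and check the choice in a crop.

```bash
cat >> h.py <<'E'
def rects(W,img,zlo,zhi,hsvlo=(0,0,0),hsvhi=(180,255,255),amin=100):
    hsv=cv2.cvtColor(img,cv2.COLOR_BGR2HSV)
    m=((W[...,2]>zlo)&(W[...,2]<zhi)&(cv2.inRange(hsv,hsvlo,hsvhi)>0)).astype(np.uint8)
    n,l,s,c=cv2.connectedComponentsWithStats(m,connectivity=4)
    out=[]
    for i in range(1,n):
        if s[i,4]<amin: continue
        P=W[l==i]; r=cv2.minAreaRect(P[:,:2].astype(np.float32))
        out.append((np.round(c[i]),s[i,4],np.round(P.mean(0),1),np.round(r[0],1),np.round(r[1],1),round(r[2],1)))
    return out
E
python3 - <<'E'
from h import *
for n in("top","side"):
    W=np.load(f"{n}0.npy"); img=cv2.imread(f"pics/{n}0.png")
    print(n)
    for t,a in {"z140-165":(140,165),"z80-100":(80,100),"z45-60":(45,60),"z60-80":(60,80),"floor":(12,24),"z20-32":(20,32)}.items():
        print(t)
        for r in rects(W,img,*a,amin=60): print("  ",*r)
img=cv2.imread("pics/top0.png"); cv2.imwrite("pics/crop0.png",cv2.resize(img[90:280,150:510],(792,418)))
E
```

```text
top
z140-165
   [102. 193.] 2011 [590.3 404.3 150.3] [591.6 406.9] [91.7 91.4] 82.2
   [275. 227.] 2243 [524.7  58.8 150. ] [525.6  59.3] [90.8 91.3] 85.2
   [565. 226.] 2251 [ 532.1 -493.3  149.3] [ 533.  -495.1] [92.9 90.9] 85.0
   [331. 235.] 2264 [510.4 -48.4 149.9] [511.  -47.7] [90.2 88.9] 0.4
   [389. 242.] 2308 [ 496.5 -157.6  149.8] [ 497.1 -157.9] [90.6 90.9] 84.1
   [379. 339.] 2472 [ 317.5 -138.4  149.9] [ 317.4 -138.4] [91.1 90.8] 25.7
   [452. 403.] 2560 [ 203.6 -271.8  149.5] [ 202.9 -273.3] [91.4 91.8] 12.0
z80-100
   [259.  73.] 333 [870.9 111.9  87.5] [870.8 111.9] [76.5 75.5] 50.3
   [350. 102.] 1237 [802.9 -84.2  88.7] [804.1 -84. ] [359.3  15.4] 83.3
   [132. 205.] 227 [578.5 369.2  90. ] [569.4 379.5] [ 57.5 115.1] 44.2
   [536. 235.] 245 [ 523.8 -461.9   90.1] [ 513.6 -470.8] [126.6  63.4] 39.3
   [438. 375.] 98 [ 246.  -260.1   90.3] [ 246.7 -263.1] [ 8.6 91.2] 16.5
   [423. 405.] 61 [ 187.3 -230.1   89.6] [ 188.6 -229.9] [76.9  1.3] 12.5
   [281. 466.] 95 [65.3 42.7 89.5] [61.1 51. ] [12.8 57. ] 39.5
z45-60
   [257.  70.] 116 [896.  122.1  52.8] [891.6 118.9]
[... 3649 characters left out ...]
.8 -154.4] [88.9  4.3] 85.8
   [488. 331.] 98 [ 490.3 -488.3   70.1] [ 490.5 -490.2] [90.2 13.7] 78.3
floor
   [592.  23.] 252 [1576.3 -444.6   18.2] [1576.6 -445.5] [267.9  16.8] 90.0
   [370. 194.] 8496 [698.1 -73.8  17.9] [694.3 -76.4] [350.5 219.2] 83.3
   [226. 197.] 747 [507.3 261.9  18.8] [513.7 259.3] [ 25.  388.9] 80.3
   [431. 316.] 2165 [ 471.7 -356.4   17.1] [ 469.5 -359.4] [101.5 212.8] 88.6
   [196. 375.] 129 [73.4 88.3 15.5] [76.  87.8] [18.  73.8] 60.4
   [237. 438.] 1260 [ -6.2 -74.7  15.3] [  0.5 -60.2] [242.6 125. ] 1.2
z20-32
   [561.   7.] 85 [1576.  -333.5   25.8] [1576.6 -334.8] [17.5 86.8] 0.0
   [604.  26.] 116 [1576.5 -483.6   25.7] [1577.4 -485.1] [ 15.3 134.8] 0.9
```

View pics/crop0.png

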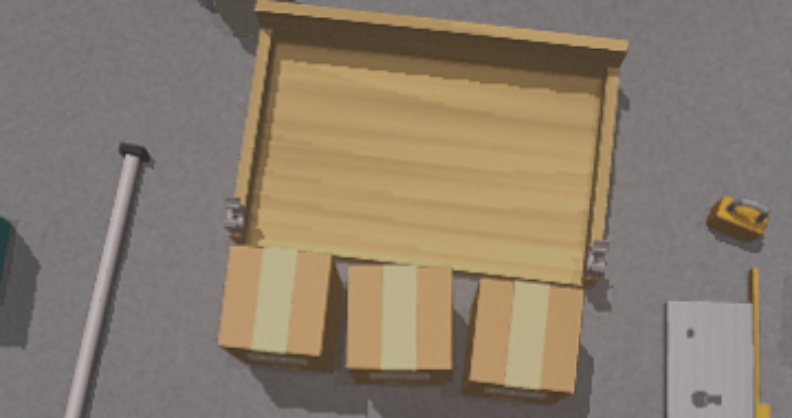

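The crop confirms three kraft cartons with tape on their tops at the tray's front edge. The clips are at crop (234,215) and (598,258), and the bar lies to the left. Next I'll get the exact tray frame.

```bash
python3 - <<'E'
from h import *
from scipy.optimize import least_squares
for n in("top","side"):
    W=np.load(f"{n}0.npy").reshape(-1,3)
    # yaw from back board's top (z 85-95) 
    o=np.array([584.8,-58.6]); th=np.radians(-6.6)
    for it in range(3):
        A=np.array([[np.cos(th),np.sin(th)],[-np.sin(th),np.cos(th)]])
        L=(W[:,:2]-o)@A.T; z=W[:,2]
        s=(z>25)&(z<80)&(abs(L[:,0]-215)<8)&(abs(L[:,1])<160)   # back board face
        p=np.polyfit(L[s,1],L[s,0],1); th-=np.arctan(p[0])
        off=np.median(L[s,0])-215; o=o+A.T@[off,0]
    A=np.array([[np.cos(th),np.sin(th)],[-np.sin(th),np.cos(th)]]); L=(W[:,:2]-o)@A.T
    s=(z>83)&(z<95)&(L[:,0]>205)&(L[:,0]<240)&(abs(L[:,1])<200); print(n,"yaw",np.degrees(th),"o",o,"back y",np.percentile(L[s,1],[.5,99.5]),"n",s.sum())
    s=(z>47)&(z<56)&(L[:,0]>40)&(L[:,0]<200)&(abs(abs(L[:,1])-174)<15)
    for sg in(1,-1): q=s&(sg*L[:,1]>0); print("side board",np.percentile(L[q,1],[3,50,97]))
    s=(z>14)&(z<22)&(abs(L[:,1])<165)&(L[:,0]>-20)&(L[:,0]<60); print("floor front",np.percentile(L[s,0],[.2,1]))
    s=(z>58)&(z<95)&(abs(L[:,0]-16)<25)
    for sg in(1,-1): q=s&(abs(sg*L[:,1]-174)<15); print("clip",q.sum(),L[q].mean(0) if q.any() else None,z[q].max() if q.any() else 0)
    for c in((525.6,59),(511.5,-48.3),(497.5,-158)): print((np.array(c)-o)@A.T)
    s=(z>8)&(z<30)&(W[:,1]>200)&(W[:,1]<320)&(W[:,0]>300)&(W[:,0]<720); P=W[s]
    v=cv2.fitLine(P[:,:2].astype(np.float32),cv2.DIST_HUBER,0,.1,.1).ravel(); t=(P[:,:2]-v[2:])@v[:2]; m=v[2:]+v[:2]*(t.min()+t.max())/2
    print("bar",m,v[:2],np.degrees(np.arctan2(v[1],v[0])),np.ptp(t), np.percentile(P[:,2],90))
print(bot.tip_reach)
E
```

```text
top yaw -6.543413719932247 o [584.87863973 -58.6090954 ] back y [-177.83149604  195.71483557] n 1172
side board [167.1417019  173.13703925 179.02299085]
side board [-179.81128361 -173.7619199  -168.17448024]
floor front [-0.5103619   0.18827434]
clip 123 [ 16.89983723 173.87124491] 88.24240848217278
clip 121 [  17.34284098 -173.7736784 ] 88.14680116697002
[-72.29475129 110.08780762]
[-74.07541974   1.88000189]
[ -75.48324516 -108.70077414]
bar [511.64603954 260.00827262] [ 0.98411584 -0.17752755] -10.225779 396.03986000023076 23.745573822957795
side yaw -6.791927908397639 o [586.52078852 -58.79917151] back y [-175.93225058  195.574771  ] n 714
side board [168.22212803 173.80397355 180.2842161 ]
side board [-177.81805709 -172.09383733 -166.38117182]
floor front [0.31710253 2.73436708]
clip 86 [ 15.4636134  173.06412022] 91.17998947724072
clip 72 [  16.06990281 -174.23222924] 89.63968884540509
[-74.42466725 109.76773746]
[-75.73598089   1.55322616]
[ -76.66416253 -109.03261597]
bar [512.35815465 260.1414689 ] [ 0.9843858  -0.17602439] -10.138276 397.77824315805515 24.254201166739087
19.0
```

```bash
cat >> h.py <<'E'
O=np.array([585.6,-58.7]); TH=np.radians(-6.65)
TX=np.array([np.cos(TH),np.sin(TH)]); TY=np.array([-np.sin(TH),np.cos(TH)])
def tw(x,y,z): return [*map(float,O+x*TX+y*TY),float(z)]
def w2t(P):
    P=np.asarray(P,float); d=P[...,:2]-O; return np.stack([d@TX,d@TY,P[...,2]],-1)
def down(yaw): # tool y along world yaw, pointing down
    y=np.array([np.cos(yaw),np.sin(yaw),0]); z=np.array([0,0,-1.]); return quat(R.from_matrix(np.stack([np.cross(y,z),y,z],1)))
def best(pos,yaw): # of the two half-turn attitudes, the one with smaller last joint
    c=[(abs(j[5]),q) for q in (down(yaw),down(yaw+np.pi)) for j in [bot.ik(pos,q)] if j is not None]
    return min(c,key=lambda t:t[0])[1]
YT=TH+np.pi/2
def snap(tag):
    c=bot.read_camera("top"); cv2.imwrite(f"pics/{tag}.png",c["image"]); return c["image"],cloud(c)
def st(t=""):
    s=bot.read_state(); print(t,"clock",round(s["clock"],1),"tray",np.round(w2t(s["ee_pos"]),1),"F",np.round(s["ft_force"],1),"w",round(s["grip_width"],1))
def tip(x,y): # tip the standing carton whose middle is at tray x,y
    bot.move_gripper(45)
    f=x-45-14-11
    p=tw(f,y,310); q=best(p,YT); bot.move_to(p,q)
    bot.servo_line(tw(f,y,108),speed=150)
    print("hit",bot.servo_line(tw(-98,y,108),speed=50,until_force=10)); st("low")
    t=w2t(bot.read_state()["ee_pos"])[0]
    bot.servo_line(tw(t-6,y,108),speed=60); bot.servo_line(tw(t-6,y,140),speed=100)
    bot.servo_line(tw(-11,y,140),speed=50); st("tipped")
    bot.dwell(.3); bot.servo_line(tw(-60,y,200),speed=150)
E
python3 - <<'E'
from h import *
tip(-73.4,110)
bot.servo_line(tw(-170,110,300),speed=200)
bot.move_joints([1.075, 0.3, 1.521, -0, 1.321, -0.067]) 
img,W=snap("a1"); st()
E
```

```text
hit True
low clock 4.4 tray [-125.9  110.   108.1] F [-2.5 -0.6  0.8] w 45.3
tipped clock 7.6 tray [-11.1 110.  140. ] F [ 0.7 -1.   0.3] w 45.4
 clock 11.3 tray [-418.2  513.3  250.3] F [0.3 0.4 0. ] w 45.0
```

View pics/a1.png

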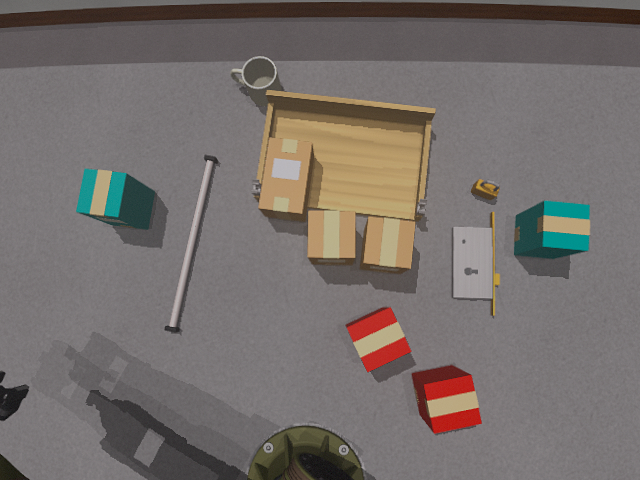

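The first carton tipped cleanly and lies with its top at (287,175). The other two still stand in place, so I'll tip those next.

```bash
sed -i 's/until_force=10)/until_force=20)/' h.py; cat >> h.py <<'E'
HOME=[1.075, 0.3, 1.521, 0, 1.321, -0.067]
def lying(img,W): # kraft cartons lying: tops near z 108, in tray frame
    out=[]
    for r in rects(w2t(W),img,98,118,(8,30,60),(28,255,255),amin=500):
        if abs(r[3][1])<260 and -120<r[3][0]<250: out.append(r); print("lying",*r[1:])
    return out
def standing(img,W):
    out=[]
    for r in rects(w2t(W),img,140,165,(8,30,60),(28,255,255),amin=500):
        if abs(r[3][1])<260 and -250<r[3][0]<250: out.append(r); print("standing",*r[1:])
    return out
E
python3 - <<'E'
from h import *
tip(-75,1.7)
bot.servo_line(tw(-170,1.7,300),speed=200)
tip(-76,-109)
bot.servo_line(tw(-170,-109,300),speed=200)
bot.move_joints(HOME)
img,W=snap("a2"); st(); lying(img,W); standing(img,W)
E
```

```text
hit True
low clock 15.7 tray [-120.9    1.9  108.5] F [-4.1  0.8  4. ] w 44.8
tipped clock 18.9 tray [-11.1   1.7 140. ] F [-0.1  0.1  0.5] w 44.6
hit True
low clock 23.4 tray [-129.4 -109.1  108.5] F [-4.5 -0.7  4.7] w 44.8
tipped clock 26.8 tray [ -11.1 -109.   140. ] F [-0.8 -1.2  0.2] w 44.8
 clock 31.1 tray [-418.3  513.4  250.4] F [-0.   0.5 -0.8] w 44.9
lying 2754 [ 35.6 110.2 108. ] [ 40.3 111.2] [152.   90.7] 0.1
lying 2831 [  42.9 -108.2  107.7] [  47.5 -108.4] [ 90.7 152.3] 89.9
lying 2777 [ 28.9   6.5 107.9] [33.3  6.7] [152.4  90.2] 0.8
```

View pics/a2.png

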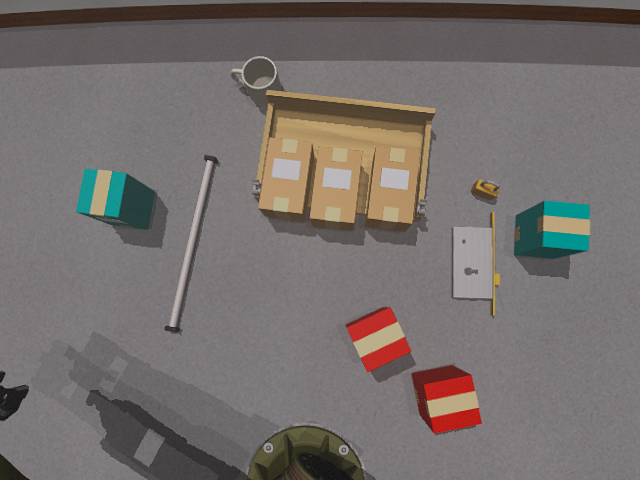

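All three lie square in the tray, with tops at (287,175), (337,187) and (395,187). Next I'll push them home.

```bash
cat >> h.py <<'E'
def home(y,xs):
    bot.move_gripper(45)
    f=xs-11-20
    p=tw(f,y,220); bot.move_to(p,best(p,YT)); bot.servo_line(tw(f,y,72),speed=150)
    for k in range(3):
        h=bot.servo_line(tw(60,y,72),speed=60,until_force=25); st(f"push {h}")
        if w2t(bot.read_state()["ee_pos"])[0]>48: break
    bot.servo_line(tw(f,y,72),speed=120); bot.servo_line(tw(f,y,220),speed=200)
E
python3 - <<'E'
from h import *
home(111,-37); home(6.7,-44); home(-108.4,-30)
bot.move_joints(HOME)
img,W=snap("a3"); st(); lying(img,W)
c=bot.read_camera("side"); lying(c["image"],cloud(c))
print(rects(w2t(W),img,8,30,amin=800))
E
```

```text
push True clock 36.2 tray [ 50.8 110.8  70.9] F [ 0.4  0.5 -0.4] w 44.9
push True clock 43.9 tray [51.1  6.6 70.9] F [0.2 0.6 0.4] w 44.9
push True clock 49.6 tray [  51.5 -108.5   71. ] F [ 0.4 -0.1 -0. ] w 45.2
 clock 54.2 tray [-418.4  513.5  250.2] F [-0.1  0.4 -0.3] w 45.6
lying 2600 [133.8 109.2 108. ] [139. 110.] [ 90.1 152.6] 89.5
lying 5361 [121.3 -35.6 107.9] [126.6 -35.1] [181.4 171.7] 87.9
lying 1555 [133.7 108.4 107.6] [139.1 110. ] [152.6  92.5] 0.8
lying 3277 [121.3 -36.7 107.8] [127.5 -35.6] [181.6 174. ] 87.8
[(array([349., 189.]), np.int32(5464), array([ 50.9, -20.9,  18.1]), array([106.3,   1.1]), array([217.1, 357. ]), 0.4), (array([191., 244.]), np.int32(1404), array([-113. ,  308.7,   19.7]), array([-110.3,  309.6]), array([ 27.2, 396.8]), 86.4), (array([474., 263.]), np.int32(3162), array([ -78.2, -308.5,   16.6]), array([ -74.7, -311.5]), array([225.4, 102. ]), 4.7), (array([306., 450.]), np.int32(2606), array([-512.9,   -0. ,   14.5]), array([-520.6,    1.6]), array([108.9, 243.4]), 8.3)]
```

View pics/a3.png

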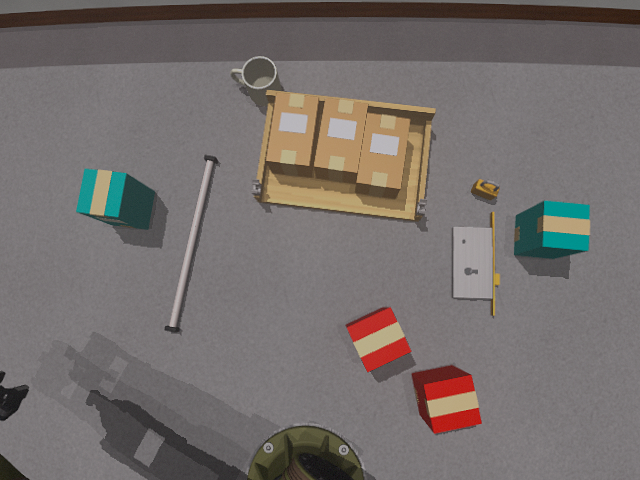

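The right carton, at (385,150), was knocked sideways and about 20 mm back out. The other two are home, so I'll push the right one in again at its new y.

```bash
python3 - <<'E'
from h import *
home(-81,25)
bot.move_joints(HOME)
img,W=snap("a4"); st(); lying(img,W)
L=w2t(W)
for a,b in((75,145),(-30,35),(-120,-50)):
    s=(abs(L[...,2]-108)<6)&(L[...,1]>a)&(L[...,1]<b); P=L[s]
    # front edge line x vs y
    e=[(y,np.percentile(P[abs(P[:,1]-y)<4,0],3)) for y in np.arange(a+5,b-4,6)]; p=np.polyfit(*np.array(e).T,1); print("front slope",round(p[0],3),"x",round(np.mean([i[1] for i in e]),1))
E
```

```text
push True clock 59.0 tray [ 51.3 -81.   70.8] F [ 0.2 -0.6 -0.2] w 45.1
 clock 63.2 tray [-418.4  513.5  250.2] F [ 0.4  0.  -0.1] w 44.9
lying 2593 [133.9 109.2 108. ] [139.6 110.3] [ 90. 153.] 89.9
lying 5357 [134.1 -37.  107.9] [139.9 -37.1] [153.5 181.7] 0.2
front slope -0.002 x 67.1
front slope -0.033 x 67.1
front slope -0.017 x 67.0
```

```bash
python3 -c "
import cv2;i=cv2.imread('pics/a4.png');cv2.imwrite('pics/a4c.png',cv2.resize(i[80:340,150:510],(792,572)))"
```

```text
(no output)
```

View pics/a4c.png

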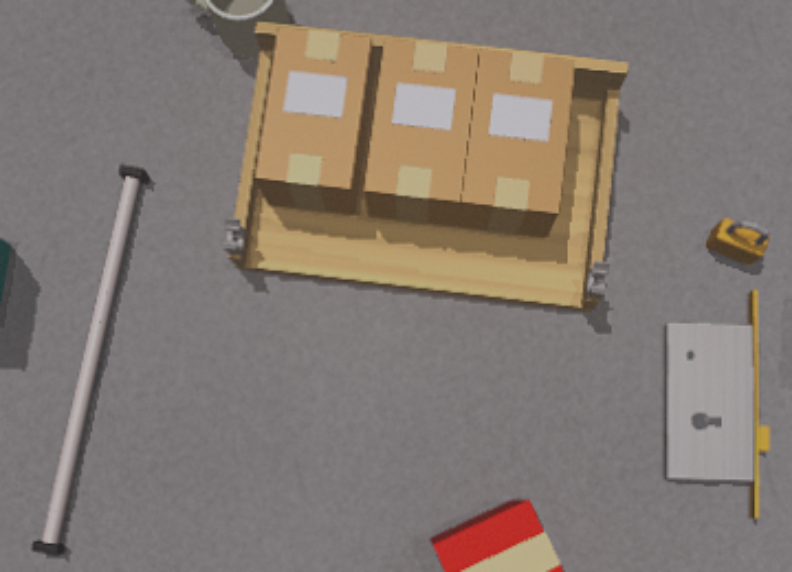

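All three are home: front edges at x = 67 mm with slopes under 0.035. Next I'll grasp the bar and hold it above the clips for a check.

```bash
cat >> h.py <<'E'
def barfit(W,zlo,zhi,cen,rad=230): # line of the bar: points in height band near cen (tray frame)
    L=w2t(W).reshape(-1,3); s=(L[:,2]>zlo)&(L[:,2]<zhi)&(abs(L[:,0]-cen[0])<40)&(abs(L[:,1]-cen[1])<rad); P=L[s]
    if len(P)<30: return None
    v=cv2.fitLine(P[:,:2].astype(np.float32),cv2.DIST_HUBER,0,.1,.1).ravel(); v=v*(np.sign(v[1]) or 1) if 0 else v
    t=(P[:,:2]-v[2:])@v[:2]; lo,hi=np.percentile(t,[.3,99.7]); 
    e1,e2=v[2:]+v[:2]*lo,v[2:]+v[:2]*hi
    ez=[P[abs(t-a)<6][:,2].max() for a in (lo+4,hi-4)]
    print("bar mid",np.round((e1+e2)/2,1),"ends",np.round(e1,1),np.round(e2,1),"len",round(hi-lo,1),"dx/dy",round(float(v[0]/v[1]),4),"capz",np.round(ez,1),"n",len(P)); return P
E
python3 - <<'E'
from h import *
import itertools
b=np.array([512.,260.1]); g0=np.radians(-10.2+90)
pg=[*b,22.]; ph=tw(16,0,200)
best_=None
for k in (0,1,-1):
  for d in (-1,1):
    g=g0+k*np.pi; p=TH+ (0 if True else 0)
    for m in(-1,0,1,2):
        pl=TH+m*np.pi
        if abs(pl-g)>2: continue
        j1=bot.ik([*b,200.],down(g)); j2=bot.ik(ph,down(pl))
        if j1 is None or j2 is None: continue
        c=max(abs(j1[5]),abs(j2[5]));
        if best_ is None or c<best_[0]: best_=(c,g,pl,j1,j2)
print(best_)
_,g,pl,j1,j2=best_
bot.move_gripper(50); bot.move_to([*b,200.],down(g)); bot.servo_line([*b,60.],speed=200); bot.servo_line(pg,speed=60); st("at")
bot.move_gripper(5,80); s=bot.read_state(); print("grip",s["grip_width"],s["grip_force"])
bot.servo_line([*b,210.],speed=120); st("lift")
bot.move_to(tw(16,0,210),down(pl)); bot.servo_line(tw(16,0,124),speed=100); st("hover"); print(bot.read_state()["joint_positions"])
img,W=snap("b1"); barfit(W,95,135,(16,0))
c=bot.read_camera("side"); cv2.imwrite("pics/b1s.png",c["image"]); barfit(cloud(c),95,135,(16,0))
E
```

```text
(np.float64(0.9865147719681642), np.float64(1.392772743091475), np.float64(-0.11606439525762292), array([ 4.06257971e-01,  3.97656864e-01,  1.50997191e+00, -4.44089210e-16,
        1.23396388e+00, -9.86514772e-01]), array([-1.60912694e-01,  4.63101406e-01,  1.41637884e+00, -4.44089210e-16,
        1.26211241e+00, -4.48482985e-02]))
at clock 66.4 tray [-109.9  308.2   22.2] F [ 0.2 -0.3 -0.3] w 50.1
grip 13.171186957781195 78.0744194984436
lift clock 68.6 tray [-110.2  308.   209.3] F [-0.6 -0.3 -1.1] w 13.4
hover clock 70.8 tray [ 16.3   0.  124.7] F [-0.2  0.3 -1.5] w 12.9
[-1.60882281e-01  5.44189918e-01  1.48208471e+00  1.51251279e-05
  1.11412973e+00 -4.48333499e-02]
bar mid [14.   0.4] ends [  13.1 -196.7] [ 14.8 197.5] len 394.1 dx/dy 0.0042 capz [131.4 132.4] n 1039
bar mid [14.4  1.4] ends [  13.5 -195.5] [ 15.3 198.4] len 394.0 dx/dy 0.0045 capz [134.2 134.1] n 652
```

View pics/b1.png

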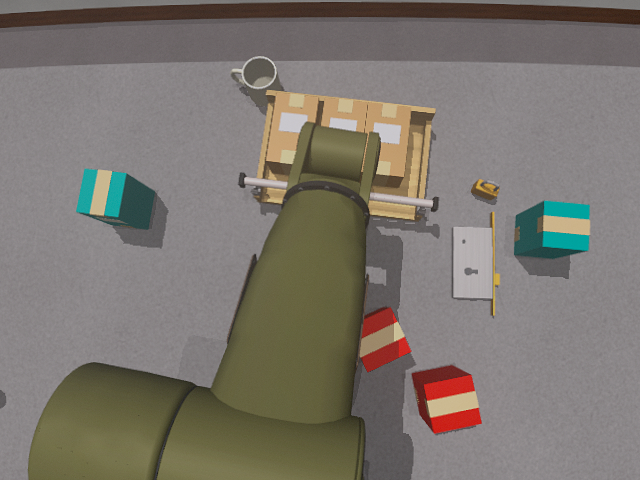

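View pics/b1s.png

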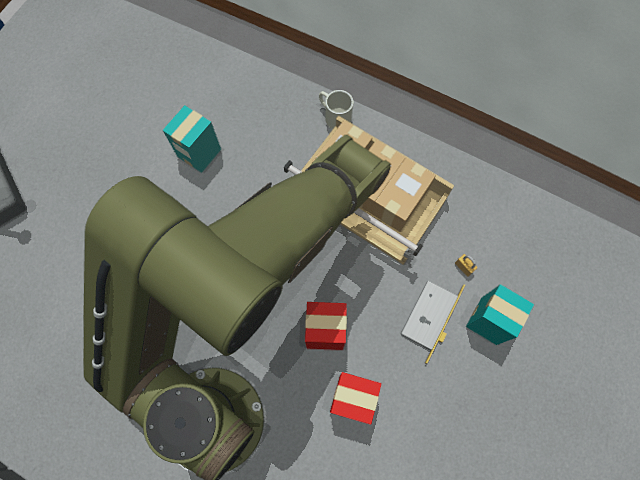

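The bar is level and square above the clips, with end caps at top-picture (241,180) and (435,204). Next I'll press it down with a small x/y correction.

```bash
python3 - <<'E'
from h import *
bot.servo_line(tw(17,-0.9,100),speed=60); st("a")
for z in (92,88,84,80,77,75):
    h=bot.servo_line(tw(17,-0.9,z),speed=25,until_force=45); st(f"z{z} {h}")
    if h: break
img,W=snap("b2"); barfit(W,72,92,(16,0)); c=bot.read_camera("side"); barfit(cloud(c),72,92,(16,0))
cv2.imwrite("pics/b2c.png",cv2.resize(img[130:270,210:470],(780,420)))
E
```

```text
a clock 71.5 tray [17.  -0.9 99.8] F [ 0.1 -0.3 -1.3] w 13.0
z92 False clock 71.9 tray [17.8 -0.9 93.9] F [-4.9  0.7 14.8] w 13.0
z88 False clock 72.2 tray [17.4 -1.  88.9] F [-1.6 -1.2  4.6] w 13.2
z84 False clock 72.6 tray [18.  -1.  86.2] F [-5.7  0.  19. ] w 13.0
z80 False clock 72.9 tray [20.  -0.9 85.9] F [-8.9  1.4 45.9] w 13.1
z77 False clock 73.1 tray [21.9 -0.9 85.4] F [-6.6  1.1 60.7] w 13.1
z75 False clock 73.4 tray [22.1 -0.9 85.2] F [-16.8   2.9  78.4] w 13.0
bar mid [19.8 -2. ] ends [  15.8 -197.7] [ 23.7 193.7] len 391.5 dx/dy 0.0203 capz [82.4 90.8] n 882
bar mid [20.4 -1. ] ends [  16.1 -196.2] [ 24.7 194.1] len 390.4 dx/dy 0.0221 capz [83.7 91.9] n 553
```

View pics/b2c.png

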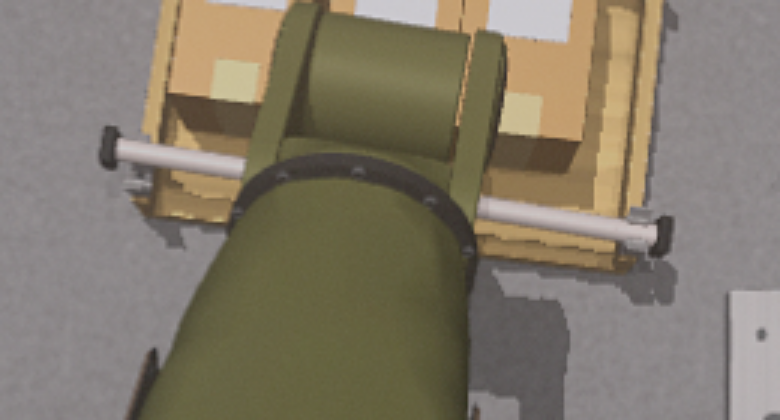

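The picture shows the right end in its clip at crop (645,225), but the left end slid behind its clip, at crop (120,150). I'll lift it and measure the caps against the clip jaws properly.

```bash
cat >> h.py <<'E'
def caps(W,z): # flat cap tops near height z
    L=w2t(W).reshape(-1,3); o=[]
    for sg in(1,-1):
        s=(abs(L[:,2]-z)<4)&(abs(sg*L[:,1]-193)<14)&(abs(L[:,0]-16)<35); P=L[s]
        if len(P)<8: o.append(None); continue
        a=np.percentile(P[:,:2],[4,96],axis=0); o.append(a.mean(0)); print("cap",sg,len(P),"mid",np.round(a.mean(0),1),"size",np.round(a[1]-a[0],1),"z",round(np.median(P[:,2]),1))
    return o
E
python3 - <<'E'
from h import *
for T in ("top","side"):
    L=w2t(np.load(f"{T}0.npy")).reshape(-1,3)
    for sg in(1,-1):
        for lo,hi in((70,80),(80,95)):
            s=(L[:,2]>lo)&(L[:,2]<hi)&(abs(sg*L[:,1]-174)<14)&(abs(L[:,0]-16)<25); P=L[s]; print(T,sg,lo,len(P),np.round(np.percentile(P,[3,50,97],axis=0)[:,:2].tolist(),1).tolist())
bot.servo_line(tw(22,-0.9,93),speed=30); st("up1")
bot.servo_line(tw(17,-0.9,124),speed=60); st("up2")
img,W=snap("b3"); barfit(W,95,138,(16,0)); caps(W,129)
c=bot.read_camera("side"); V=cloud(c); barfit(V,95,138,(16,0)); caps(V,129)
lying(img,W)
E
```

```text
top 1 70 19 [[4.0, 167.5], [20.5, 174.7], [26.0, 181.2]]
top 1 80 49 [[0.5, 167.9], [22.7, 174.1], [29.7, 180.8]]
top -1 70 22 [[4.3, -179.1], [23.1, -172.1], [26.2, -166.6]]
top -1 80 51 [[1.2, -180.8], [21.3, -175.0], [30.5, -167.5]]
side 1 70 20 [[3.5, 166.9], [21.8, 172.0], [28.6, 179.5]]
side 1 80 29 [[1.7, 167.1], [23.5, 173.2], [30.8, 180.6]]
side -1 70 21 [[4.4, -180.9], [22.7, -174.1], [28.2, -168.1]]
side -1 80 24 [[2.3, -181.2], [15.1, -174.5], [31.2, -167.9]]
up1 clock 74.3 tray [21.8 -0.9 92.4] F [-2.1 -0.8 -4.6] w 13.0
up2 clock 74.9 tray [ 16.5  -6.4 123.5] F [ -3.3 -40.5 -17.3] w 13.1Traceback (most recent call last):
  File "<stdin>", line 9, in <module>
  File "h.py", line 77, in barfit
    ez=[P[abs(t-a)<6][:,2].max() for a in (lo+4,hi-4)]
        ~~~~~~~~~~~~~~~~~~~~~~^^
    return umr_maximum(a, axis, None, out, keepdims, initial, where)
ValueError: zero-size array to reduction operation maximum which has no identity
```

```bash
python3 - <<'E'
from h import *
st(); img,W=snap("b4")
L=w2t(W).reshape(-1,3)
for a in np.arange(-205,206,15):
    s=(abs(L[:,1]-a)<5)&(L[:,2]>58)&(L[:,0]>-30)&(L[:,0]<48)&(L[:,2]<180)
    if s.sum()>3: print(a,s.sum(),np.round(np.median(L[s],0),1),round(L[s,2].max(),1))
cv2.imwrite("pics/b4c.png",cv2.resize(img[130:270,210:470],(780,420)))
E
```

```text
clock 75.0 tray [ 16.5  -6.4 123.4] F [ -4.1 -41.6 -17.3] w 12.6
-190 74 [  15.9 -189.2   78. ] 83.4
-175 87 [  17.4 -174.6   79.2] 88.5
-160 35 [  15.4 -160.    80.6] 85.3
-145 37 [  15.2 -145.4   83.9] 88.0
-130 36 [  14.9 -129.5   88.2] 91.9
-115 38 [  15.1 -114.7   91.9] 97.6
-100 40 [ 15.2 -99.7  96. ] 100.1
-85 40 [ 15.1 -85.   99.1] 105.0
-70 23 [ 15.2 -72.  102.2] 105.4
95 26 [ 14.5  96.7 144.5] 147.1
110 44 [ 12.5 109.9 147.7] 153.6
125 45 [ 12.3 125.1 152.3] 156.9
140 46 [ 12.2 139.8 156.1] 159.4
155 43 [ 12.2 154.6 160. ] 163.9
170 102 [ 13.2 169.7  84.6] 167.6
185 78 [ 10.5 182.7 171.9] 176.2
```

View pics/b4c.png

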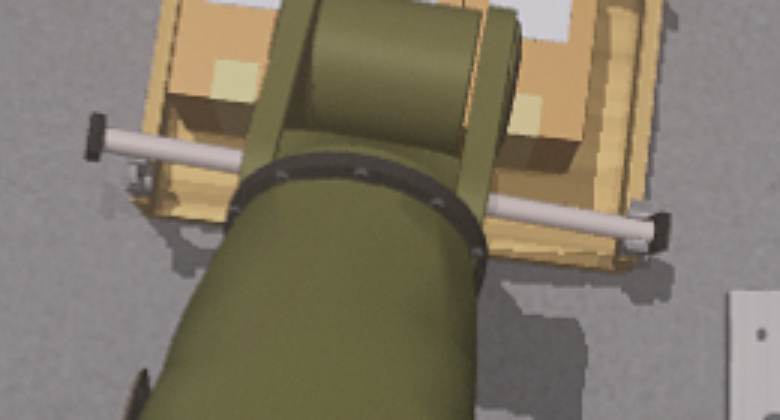

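The right end stays snapped in, and the bar is pivoting in the grip with its left end 15° up. I'll lower it until the left end is just above its noses, release it, and measure.

```bash
cat >> h.py <<'E'
def prof(W):
    L=w2t(W).reshape(-1,3)
    for a in (-190,-160,-130,-100,100,130,155,190):
        s=(abs(L[:,1]-a)<8)&(L[:,2]>60)&(L[:,0]>-30)&(L[:,0]<48)&(L[:,2]<180)
        if s.sum()>3: print(a,s.sum(),np.round(np.percentile(L[s],[5,50,95],axis=0)[:,[0,2]].tolist(),1).tolist())
E
python3 - <<'E'
from h import *
bot.servo_line(tw(17,-2,105),speed=40); st(); bot.servo_line(tw(17,-0.5,92),speed=40); st()
img,W=snap("b5"); prof(W)
E
```

```text
clock 75.7 tray [ 17.3  -2.7 106.1] F [-3.5 -7.8 -1.8] w 12.7
 clock 76.1 tray [16.9 -0.  91.9] F [-1.8  2.3 -2.8] w 12.7
-190 97 [[3.9, 64.7], [15.0, 76.9], [27.3, 81.3]]
-160 72 [[5.3, 66.6], [14.2, 75.3], [25.5, 82.3]]
-130 60 [[8.8, 73.2], [14.7, 77.9], [23.2, 81.6]]
-100 58 [[8.8, 74.6], [15.2, 80.2], [21.9, 83.7]]
100 30 [[8.6, 90.8], [14.8, 95.8], [22.8, 98.8]]
130 60 [[8.3, 92.6], [14.1, 97.9], [22.3, 101.2]]
155 62 [[8.3, 96.1], [14.4, 100.1], [22.2, 103.3]]
190 93 [[3.5, 90.7], [13.4, 107.6], [26.8, 111.0]]
```

```bash
python3 - <<'E'
from h import *
print(bot.servo_line(tw(17,-0.5,86),speed=20,until_force=8)); st()
img,W=snap("b6"); prof(W)
bot.move_gripper(40); bot.dwell(.3); st("open")
z=w2t(bot.read_state()["ee_pos"])[2]
bot.servo_line(tw(17,-0.5,150),speed=120); bot.servo_line(tw(17,-120,260),speed=200)
bot.dwell(.2); img,W=snap("b7"); prof(W)
cv2.imwrite("pics/b7c.png",cv2.resize(img[130:270,210:470],(780,420)))
E
```

```text
True
 clock 76.5 tray [17.  -0.4 86.4] F [-2.6  1.   5. ] w 12.8
-190 99 [[4.5, 65.5], [15.9, 76.9], [28.4, 81.2]]
-160 71 [[6.0, 64.4], [15.3, 74.8], [27.5, 81.3]]
-130 62 [[9.5, 71.0], [15.9, 75.8], [23.3, 79.2]]
-100 62 [[9.1, 72.8], [14.8, 77.7], [23.3, 81.0]]
100 28 [[8.7, 83.6], [14.9, 87.7], [22.5, 90.5]]
130 60 [[8.3, 82.8], [13.7, 88.6], [21.9, 92.4]]
155 59 [[8.5, 85.4], [14.0, 90.2], [22.0, 92.9]]
190 90 [[3.3, 80.2], [13.6, 97.1], [27.2, 100.6]]
open clock 77.2 tray [16.4 -0.2 85.5] F [-0.2 -0.3  0.3] w 39.8
100 63 [[7.5, 82.2], [13.1, 87.0], [21.0, 90.4]]
130 61 [[7.1, 83.4], [12.8, 88.8], [21.4, 92.1]]
155 60 [[7.4, 85.1], [13.3, 89.3], [21.6, 92.5]]
190 86 [[2.4, 81.2], [12.9, 96.3], [26.5, 99.4]]
```

View pics/b7c.png

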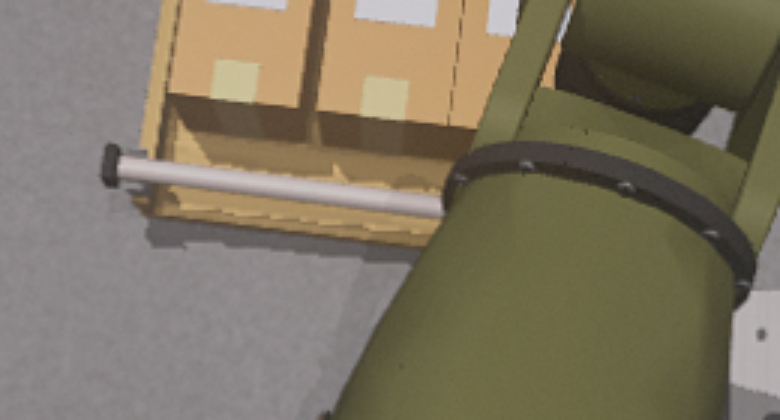

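The bar now rests centred on the left noses, at crop (145,165), with the right end snapped in. I'll press down with closed fingertips just inboard of the left clip.

```bash
cat >> h.py <<'E'
def press(y,x=16,zend=93):
    p=tw(x,y,190); bot.move_to(p,down(TH)); bot.move_gripper(0)
    bot.servo_line(tw(x,y,116),speed=120)
    for z in np.arange(112,zend-.1,-3):
        h=bot.servo_line(tw(x,y,z),speed=25,until_force=45); st(f"z{z} {h}")
        if h or bot.read_state()["ft_force"][2]>45: break
    bot.servo_line(tw(x,y,190),speed=120)
E
python3 - <<'E'
from h import *
press(148)
bot.move_joints(HOME)
img,W=snap("c1"); prof(W); caps(W,81); lying(img,W)
c=bot.read_camera("side"); caps(cloud(c),81); st()
cv2.imwrite("pics/c1c.png",cv2.resize(img[80:270,210:470],(780,570)))
E
```

```text
z112.0 False clock 81.8 tray [ 16.  148.  112.2] F [-1.  -0.5 -0.2] w 0.3
z109.0 False clock 82.0 tray [ 16.3 148.1 109.5] F [0.3 0.4 4.3] w 0.1
z106.0 False clock 82.3 tray [ 16.  148.2 106.3] F [-2.3  0.7  5. ] w -0.2
z103.0 False clock 82.6 tray [ 15.9 148.2 103. ] F [-2.5  1.8  3.1] w 0.1
z100.0 False clock 82.8 tray [ 15.9 147.9  99.6] F [-1.4 -0.4  0.3] w 0.4
z97.0 False clock 83.1 tray [ 15.9 147.9  96.6] F [ 0.2 -0.  -1.2] w 0.3
z94.0 False clock 83.4 tray [ 16.6 148.   94.8] F [ 0.7 -0.9  7.2] w -0.0
-190 91 [[2.9, 68.5], [14.1, 77.7], [25.0, 82.5]]
-160 69 [[5.8, 68.0], [14.0, 74.2], [24.5, 79.5]]
-130 60 [[8.1, 70.1], [13.9, 74.3], [21.5, 77.5]]
-100 60 [[8.1, 68.6], [13.7, 74.1], [22.4, 78.3]]
100 60 [[7.1, 70.1], [13.0, 74.7], [20.7, 77.7]]
130 59 [[7.7, 68.9], [13.5, 74.2], [21.1, 78.3]]
155 58 [[7.0, 70.0], [13.2, 74.6], [20.5, 78.2]]
190 74 [[1.1, 70.5], [13.4, 79.4], [24.5, 83.0]]
cap 1 59 mid [ 13.8 186.5] size [24.  13.4] z 80.8
cap -1 71 mid [  14.2 -190.4] size [23.4 19.9] z 79.7
lying 2603 [133.8 109.2 107.9] [138.9 110. ] [ 90.7 151.6] 89.5
lying 5356 [134.2 -37.  107.8] [139.7 -37.1] [152.6 181.9] 0.2
cap 1 39 mid [ 14.6 186.9] size [23.8 13.9] z 79.9
cap -1 36 mid [  12.7 -189.3] size [21.8 18.8] z 80.7
 clock 86.5 tray [-418.4  513.5  250.1] F [-0.6 -0.2 -0.3] w -0.4
```

View pics/c1c.png

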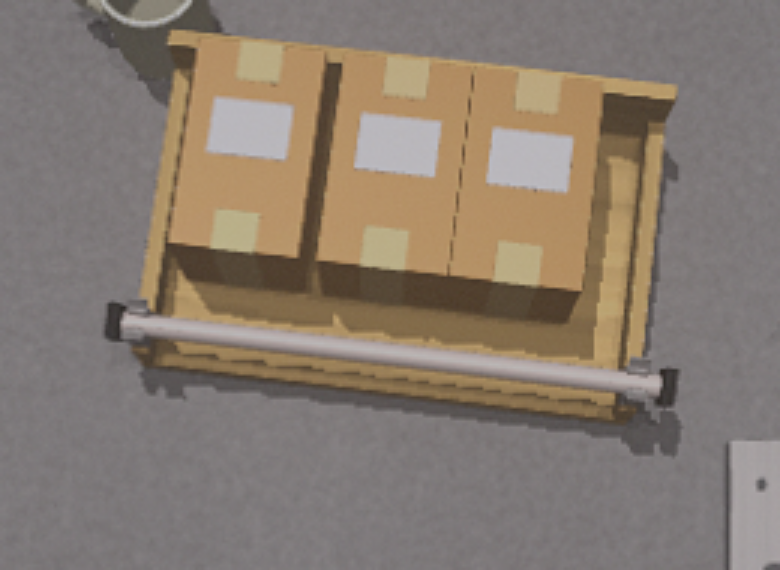

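Both ends now sit between the jaws at crop (138,322) and (640,380), level, with all three cartons home. I'll press once on the right to confirm its height, check again and hand in.

```bash
python3 - <<'E'
from h import *
press(-148,x=15.5)
bot.move_joints(HOME); bot.dwell(.5)
img,W=snap("c2"); prof(W); lying(img,W); st()
bot.finish_job()
E
```

```text
z112.0 False clock 90.6 tray [  15.5 -148.   112.2] F [-1.1  0.2 -1.2] w 0.1
z109.0 False clock 90.8 tray [  15.4 -148.   108.8] F [-0.2 -0.6 -0.7] w -0.1
z106.0 False clock 91.1 tray [  15.4 -148.   105.8] F [ 0.  -0.7 -0.2] w 0.4
z103.0 False clock 91.4 tray [  15.4 -148.   102.8] F [-0.  0.  1.] w -0.1
z100.0 False clock 91.6 tray [  15.4 -148.    99.8] F [0.2 0.1 0.1] w -0.4
z97.0 False clock 91.9 tray [  15.4 -148.    96.8] F [ 0.2 -1.4  0.1] w 0.2
z94.0 False clock 92.2 tray [  16.1 -148.1   94.8] F [-0.4 -0.   6.9] w 0.1
-190 88 [[3.3, 68.5], [14.1, 76.4], [25.0, 82.3]]
-160 71 [[5.6, 66.2], [13.7, 74.5], [23.9, 80.5]]
-130 61 [[8.5, 69.3], [14.8, 74.9], [21.6, 77.6]]
-100 59 [[7.8, 70.4], [13.3, 74.3], [21.3, 77.5]]
100 59 [[7.3, 70.3], [12.9, 74.6], [21.4, 78.3]]
130 60 [[7.3, 70.3], [13.0, 74.5], [21.8, 77.4]]
155 58 [[7.5, 69.1], [13.1, 74.4], [21.3, 78.2]]
190 74 [[1.5, 70.2], [13.6, 79.2], [24.8, 82.8]]
lying 2588 [134.  109.2 107.9] [139.1 109.9] [ 90.1 152.2] 89.6
lying 5343 [134.2 -37.1 107.8] [139.5 -37. ] [152.7 181.4] 0.0
 clock 96.5 tray [-419.   513.7  250.2] F [ 0.5  0.5 -0.3] w -0.1
the job is handed in; nothing more can be done
```

I handed the job in at about 97 s: by the last camera check all three cartons lie square and home against the back board, and the bar is level and snapped into both clips, but no verdict came back.

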